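# Put the dough roller drive into gear

## Robot

A 6-joint arm with a two-finger parallel gripper is mounted at the origin on a cart in front of the work surface, level with it; the furniture and walls round the work are solid. World frame = base frame: x ahead of the robot, y to its left, z up, the work surface at z = 0. Lengths are in m, angles in rad, forces in N, time in s.
With the tool pointing down it reaches from about 0.375 to 0.825 m from the base axis. Payload 5.5 kg.
Tool frame: the origin (TCP) lies where the fingers leave the gripper's body, on its centre line; the fingertips stand 73 mm ahead of it and the grasp point (between the pads) lies 54 mm ahead of it (r.tcp_to_grasp is the distance from the TCP to the grasp point, in m); x points along the fingers, z is the direction in which the jaws open and shut, and the axes are right-handed (so a half turn about x gives the same grasp; the last joint's range is limited). The gripper opens to 85 mm and grips with 20 to 120 N. Pads are 22 mm wide; open, the fingers measure 114 mm over their backs; the gripper's body (76 mm by 85 mm) begins 54 mm behind the grasp point. The pads swing forward as they close: fully open they stand 13 mm farther back than shut.
Start: joints at [-1.153, 0.314, -0.047, 1.21, 0, 1.571], TCP at [0.243, -0.548, 0.304] pointing down, gripper open.
Joint ranges: [-2.67, 2.67], [-0.69, 1.73], [-1.03, 1.25], [-2.08, 2.16], [-1.42, 1.45], [-3.14, 3.14]. Speed limits (rad/s): [2.39, 2.39, 3.01, 3.14, 3.14, 3.14].

## Interface

Orientations are given as a unit quaternion [x, y, z, w].
In Python, from rig import r gives the robot as it stands.
- The arm moves only by the tool play_rows, never from a script. Its argument "plan" is a list of rows, each an object with "offset": the shift along the tool's x, y, z as a fraction of full scale, a list of three; "yaw": the turn about the tool's x as a fraction of full scale. A call has 1 to 5 rows; each row is the pose to reach, as a shift and turn from the pose commanded when the call began, along the tool's axes at that moment; what a row does not reach only later rows make up. Full scale, the value 1, is 10 cm for a shift and 0.5 rad for a turn. A row lasts 1/10 s, in which the tool goes at most 50 mm and 8.59 degrees, less where a joint would pass 70% of its speed; a pose out of reach is approached as far as the arm can. A call with a number of a shift or a turn outside -1 to 1 is refused whole. A call with a gripper value outside its range is refused whole. "fingers" is the closure, from -1 (fully open) to 1 (shut), set as the call begins (left out, the last holds). The fingers move at their own pace and stop on an object; "squeeze" is the grip in N (left out, the last holds). Time passes only in rows, so rows that repeat a pose let the fingers close. It gives the time, the measured TCP pose, the force and the opening at its end, in the units of the state.
- r.state(): the state, without advancing time (a new reading comes with each control period).
- r.snapshot(name): name is "scene" or "top" or "wrist"; returns (picture, depth): 400x640x3 uint8, red, green, blue; 400x640 float32, m along the optical axis (not along the pixel's ray), 0 where there is no reading.
- r.get_calibration(name): a dict with "intrinsics" (3x3 intrinsics, pixels), "origin" and "rotation" of the camera in the world. Camera axes: x right, y down, z forward; pixel columns grow to the right and rows downward; lengths in m; the calibration is good to about 2 mm. A picture is of the moment at which its call begins: read the wrist's pose just before it. get_calibration takes no time and is no camera call; for the wrist camera it gives the pose at the moment of the call.
- r.sign_off(): hands the job in, once; it reports no verdict.
The state is a dict: "time_s": time; "q": joint angles; "joint_vel": joint speeds; "tau": joint torques, N m; "tool_pos": TCP position; "tool_rot": TCP orientation; "ft_force": force on the tool from outside, world axes, zero at the start; "torque": the same for the moment, N m; "finger_gap": opening from 0.0 (shut) to 1.0 (fully open).
Only numpy, scipy, OpenCV 4.12 (cv2) and the standard library are available. Lean on these libraries where they do the work, as an engineer would, in place of code of your own. Each camera call takes 0.05 s, during which the arm holds its last target. There are 200 camera calls.

## Task

Two bench drive units stand on the worktop with their ball-knob shift levers in neutral. On the unit that carries the pair of dough rollers, move the lever across the neutral slot of its H-shaped gate to the right-hand side, then push it forward, away from you, fully home into the far right gear, and let go. Do not run it into any other gear on the way, and leave the lever of the other unit, the one with the grater drum, alone.

Things in the scene. Friction and masses are not known exactly. Their poses are not given: they have to be found in the camera images.
- roller_drive: Unit to operate, fixed on the left or right of the worktop, turned up to 12 degrees: white case 170 (x) x 140 (y) x 88 mm high, H-gate on top. On its far side two steel dough rollers, 36 mm thick, lie along y, one over the other, between white cheeks 112 mm high, ending 154 mm from its centre. Origin: centre of the underside, below the gate's middle; x forward to the rollers, y left, z up.
- roller_gate (a point): Middle of that unit's aluminium H-gate, on its top face, 102 mm above the worktop; axes as the unit's. Two lanes run along x, centred 22 mm left and right of it, joined by the neutral cross slot along y at x = 0; slots 22 to 24 mm wide, parted by round-cornered fingers 20 mm wide. The knob has 12 mm play fore and aft in neutral and can go forward only from 32 mm or more to the right.
- roller_knob (a point): Centre of that unit's black ball knob, 34 mm across, on a 10 mm rod tilting about a pivot 20 mm above the unit's origin, 145 mm below the ball. In the unit's frame (mm): upright (0,0,165); right end of neutral (0,-41,159); home in the far right gear (51,-39,150). Starts in neutral, 10 to 40 mm left of the middle. Friction about 1.5 N at the knob; no spring, stays where left.
- grater_knob (a point): Centre of the ball knob of the other unit, to be left alone. Same case, gate and lever, but on its far side a single round studded steel grater drum, 80 mm thick, pointing away along x. Its lever also stands in neutral.

How it is judged:
At the end, for the whole second after the job is handed in: The roller unit's lever stands in the far right gear: its knob at least 38 mm forward of the gate's middle (the stop is at 51 mm) and at least 22 mm to the right, in the unit's own frame; released, and it stays there (x of roller_knob in the frame of roller_drive above 0.038 m and y of roller_knob in the frame of roller_drive below -0.022 m); the robot touches nothing.
It fails at once if the roller unit's lever is run into another gear (either near one, or the far left one) (x of roller_knob in the frame of roller_drive below -0.03 m or (x of roller_knob in the frame of roller_drive above 0.03 m and y of roller_knob in the frame of roller_drive above 0 m)).
It fails at once if the other unit's knob is moved by more than 12 mm (distance of grater_knob from where it was at the start of the episode above 0.012 m).
It also fails if it takes over 32 s, if anything falls off the work surface, if the arm or the gripper's body presses on something with over 40 N, if the wrist force passes 120 N, or if a joint passes its speed limit or range.

## Working session

There is one attempt and no reset: what is moved stays moved. The work goes in short steps, Python scripts to look and compute and a tool call to move; the robot and the scene stay as the last step left them, time stands still between calls to the robot, and variables do not carry over. Pictures are saved under pics/ and viewed, about 8 in all and at most 12, crops included, and the job is handed in when it is done.

Besides the shell and the picture viewer there is one more tool, called by a JSON object that holds its "op" and its "data". play_rows: Moves the arm, as the interface text tells. Shift numbers are shares of 10 cm and turn numbers shares of 0.5 rad, none past 1 either way. Its arguments: {"type":"object","properties":{"plan":{"type":"array","items":{"type":"object","properties":{"offset":{"type":"array","items":{"type":"number"}},"yaw":{"type":"number"}}}},"fingers":{"type":"number"},"squeeze":{"type":"number"}},"required":["plan"]}

```bash
ls; mkdir -p pics; python3 - <<'E'
from rig import r
import cv2,numpy as np
s=r.state();print({k:np.round(v,4) for k,v in s.items()})
for n in("scene","top"):
    p,d=r.snapshot(n);np.savez(f"pics/{n}0.npz",p=p,d=d,**r.get_calibration(n))
    cv2.imwrite(f"pics/{n}0.png",p[:,:,::-1])
E
```

```text
pics
{'time_s': np.float64(0.0), 'q': array([-1.153 ,  0.3142, -0.0481,  1.2102, -0.    ,  1.5708]), 'joint_vel': array([ 0.0005, -0.002 , -0.0013, -0.0001,  0.0006,  0.0007]), 'tau': array([-2.30000e-03, -5.39587e+01,  3.39752e+01,  1.90000e-02,
        1.00000e-04, -0.00000e+00]), 'tool_pos': array([ 0.2433, -0.548 ,  0.303 ]), 'tool_rot': array([ 0.3858,  0.5933, -0.3851,  0.5923]), 'ft_force': array([ 0.6312, -0.2142,  0.542 ]), 'torque': array([ 0.0537,  0.084 , -0.0092]), 'finger_gap': np.float64(1.0)}
```

View pics/scene0.png

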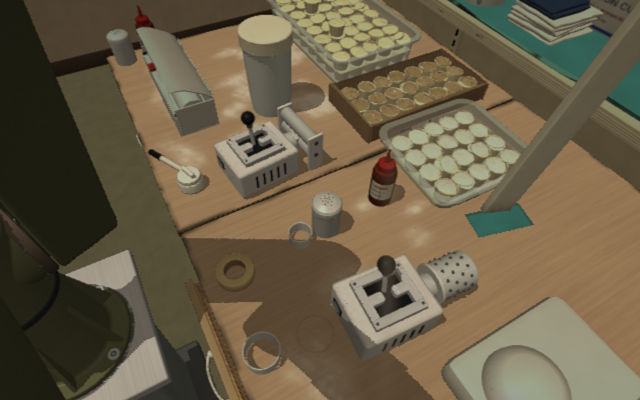

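View pics/top0.png

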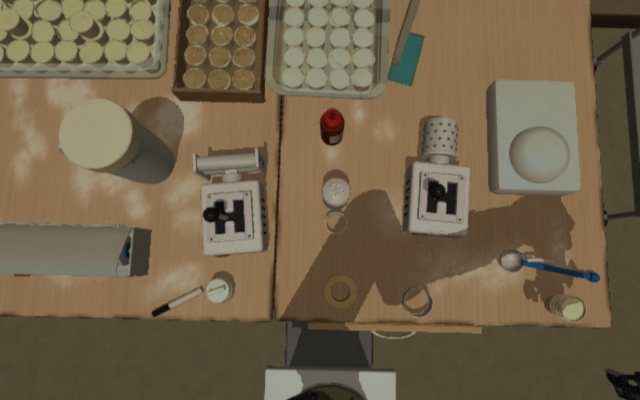

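Roller unit is on the left (top view, case about (232,217), knob about (210,214)). The grater unit is on the right (case about (440,200)), well clear of the work.

```bash
cat > h.py <<'E'
import numpy as np,cv2
def cloud(f):
    z=np.load(f);p,d,K=z['p'],z['d'],z['intrinsics']
    v,u=np.indices(d.shape);c=np.stack([(u-K[0,2])/K[0,0]*d,(v-K[1,2])/K[1,1]*d,d],-1)
    w=c@z['rotation'].T+z['origin'];w[d==0]=np.nan
    return p,w
E
python3 - <<'E'
from h import *
p,w=cloud('pics/top0.npz');z=np.load('pics/top0.npz');print(z['origin'],z['intrinsics'][0])
print('table z',np.nanmedian(w[260:290,100:140,2]),np.nanmedian(w[250:290,240:270,2]))
sub=np.zeros(w.shape[:2],bool);sub[175:262,190:275]=1
for lo,hi in((.08,.096),(.096,.11),(.075,.12)):
    m=sub&(w[...,2]>lo)&(w[...,2]<hi);m[:180]=0
    m=cv2.morphologyEx(m.astype('u1'),cv2.MORPH_OPEN,np.ones((3,3)))>0
    q=w[m][:,:2].astype('f4');print(lo,m.sum(),np.median(w[m][:,2]),cv2.minAreaRect(q*1000))
m=sub&(w[...,2]>.14)&(w[...,2]<.2);q=w[m];print('knob top',len(q),q.min(0),q.max(0),np.median(q,0))
ps,ws=cloud('pics/scene0.npz')
s2=np.zeros(ws.shape[:2],bool);s2[100:205,200:335]=1
m=s2&(ws[...,2]>.14)&(ws[...,2]<.2)&(abs(ws[...,0]-q[:,0].mean())<.05)&(abs(ws[...,1]-q[:,1].mean())<.05);k=ws[m]
print('scene knob',len(k),k.min(0),k.max(0))
from scipy.optimize import least_squares
for a in(q,k):
    f=least_squares(lambda c:np.linalg.norm(a-c,axis=1)-.017,a.mean(0)-[0,0,.01],loss='soft_l1',f_scale=.002);print('sphere',f.x,np.sqrt(np.mean(f.fun**2)))
m=s2&(ws[...,2]>.075)&(ws[...,2]<.12)
m=cv2.morphologyEx(m.astype('u1'),cv2.MORPH_OPEN,np.ones((3,3)))>0
print(cv2.minAreaRect((ws[m][:,:2]*1000).astype('f4')))
cv2.imwrite('pics/c.png',cv2.resize(p[140:265,180:285,::-1],None,fx=5,fy=4.8,interpolation=cv2.INTER_CUBIC))
E
```

```text
Traceback (most recent call last):
  File "h.py", line 5, in cloud
    w=c@z['rotation'].T+z['origin'];w[d==0]=np.nan
      ~^~~~~~~~~~~~~~~~
ValueError: matmul: Input operand 1 has a mismatch in its core dimension 0, with gufunc signature (n?,k),(k,m?)->(n?,m?) (size 4 is different from 3)
```

Rotation is a quaternion.

```bash
sed -i "s/^import.*/&\nfrom scipy.spatial.transform import Rotation as R/; s/z\['rotation'\].T/R.from_quat(z['rotation']).as_matrix().T/" h.py
cat > m.py <<'E'
from h import *
p,w=cloud('pics/top0.npz');z=np.load('pics/top0.npz');print(z['origin'],z['intrinsics'][0])
print('table z',np.nanmedian(w[260:290,100:140,2]),np.nanmedian(w[250:290,240:270,2]))
sub=np.zeros(w.shape[:2],bool);sub[175:262,190:275]=1
for lo,hi in((.08,.096),(.096,.11),(.075,.12)):
    m=sub&(w[...,2]>lo)&(w[...,2]<hi);m[:180]=0
    m=cv2.morphologyEx(m.astype('u1'),cv2.MORPH_OPEN,np.ones((3,3)))>0
    q=w[m][:,:2].astype('f4');print(lo,m.sum(),np.median(w[m][:,2]),cv2.minAreaRect(q*1000))
m=sub&(w[...,2]>.14)&(w[...,2]<.2);q=w[m];print('knob top',len(q),q.min(0),q.max(0),np.median(q,0))
ps,ws=cloud('pics/scene0.npz')
s2=np.zeros(ws.shape[:2],bool);s2[100:205,200:335]=1
m=s2&(ws[...,2]>.14)&(ws[...,2]<.2)&(abs(ws[...,0]-q[:,0].mean())<.05)&(abs(ws[...,1]-q[:,1].mean())<.05);k=ws[m]
print('scene knob',len(k),k.min(0),k.max(0))
from scipy.optimize import least_squares
for a in(q,k):
    f=least_squares(lambda c:np.linalg.norm(a-c,axis=1)-.017,a.mean(0)-[0,0,.01],loss='soft_l1',f_scale=.002);print('sphere',f.x,np.sqrt(np.mean(f.fun**2)))
m=s2&(ws[...,2]>.075)&(ws[...,2]<.12)
m=cv2.morphologyEx(m.astype('u1'),cv2.MORPH_OPEN,np.ones((3,3)))>0
print(cv2.minAreaRect((ws[m][:,:2]*1000).astype('f4')))
cv2.imwrite('pics/c.png',cv2.resize(p[140:265,180:285,::-1],None,fx=5,fy=4.8,interpolation=cv2.INTER_CUBIC))
E
python3 m.py
```

```text
[0.43184956 0.01202975 0.9757488 ] [382.90610863   0.         329.57255571]
table z 0.03694729739382635 0.000367662319229356
0.08 2632 0.08798118422363221 ((512.4215087890625, 241.44781494140625), (169.39877319335938, 139.76136779785156), 5.9901275634765625)
0.096 1307 0.10202484675832657 ((512.4957275390625, 241.35830688476562), (110.43787384033203, 104.13208770751953), 5.9173712730407715)
0.075 4060 0.08918226947496416 ((512.9391479492188, 241.33148193359375), (171.06033325195312, 139.9553985595703), 5.897786617279053)
knob top 206 [0.49388201 0.24756208 0.15999804] [0.52645487 0.27889621 0.18177751] [0.50857264 0.26054446 0.17508317]
scene knob 179 [0.49025768 0.24625907 0.14064136] [0.5227829  0.27077717 0.18201349]
sphere [0.50965825 0.26436427 0.16323579] 0.0009367320187312973
sphere [0.50695394 0.26421403 0.16320159] 0.001693517855972683
((545.4047241210938, 226.18145751953125), (239.681640625, 498.265625), 5.945521354675293)
```

View pics/c.png

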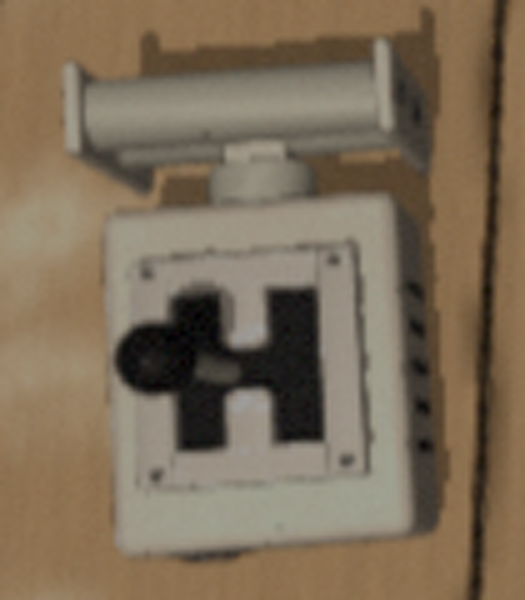

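Crop: ball at about (155,358), rod leaning left in the left lane. The unit's frame is centred at (0.5125, 0.2414), yaw about +5.95°. The knob is at (0.508, 0.264, 0.163), which is (≈0, +23) mm in the unit frame. Next, a helper that turns targets into rows.

```bash
cat > t.py <<'E'
from h import *
from rig import r
C=np.array([.5125,.2414,0]);Y=np.radians(5.95);U=R.from_euler('z',Y)
def unit(p): return C+U.apply(p)
s=r.state();P=np.array(s['tool_pos']);T=R.from_quat(s['tool_rot'])
def yaw_needed():
    zt=T.as_matrix()[:,2];a=np.arctan2(zt[1],zt[0])
    d=(Y+np.pi/2-a+np.pi/2)%np.pi-np.pi/2  # world-z turn; tool x is down -> sign flips
    return -d
def off(target): return np.round(T.inv().apply(np.array(target)-P)/.1,3)
E
python3 - <<'E'
from t import *
print(T.as_matrix().round(3));print('yaw rad',yaw_needed(), 'q6',s['q'][5],'q1',s['q'][0])
k=unit([0,.023,.163]);print(k, 'unit rows',off(k+[0,0,.115]))
print(unit([0,-.041,.159]),unit([.051,-.039,.150]))
for t in ([.45,-.35,.3],[.56,-.1,.3],[.54,.1,.3]): print(t,off(t))
E
```

```text
[[-0.001  0.914  0.406]
 [ 0.001  0.406 -0.914]
 [-1.     0.    -0.002]]
yaw rad 0.31390136526037615 q6 1.5708284202668592 q1 -1.1530157775303074
[0.51011581 0.26427609 0.163     ] unit rows [ 0.261  5.734 -6.341]
[0.51675008 0.20062088 0.159     ] [0.56726801 0.20789679 0.15      ]
[0.45, -0.35, 0.3] [ 0.033  2.693 -0.971]
[0.56, -0.1, 0.3] [ 0.036  4.712 -2.81 ]
[0.54, 0.1, 0.3] [ 0.039  5.341 -4.719]
```

{"op": "play_rows", "data": {"plan": [{"offset":[0,0.4,-0.3]},{"offset":[0,0.8,-0.6]},{"offset":[0,1,-0.8]}]}}

```text
invalid input at $.plan[0]: expected keys offset, yaw
```

```bash
python3 - <<'E'
from t import *
print(P,s['q'].round(3) if hasattr(s['q'],'round') else s['q'],s['time_s'],T.as_matrix()[:,2])
E
```

```text
[ 0.24327907 -0.54801683  0.30312606] [-1.153  0.314 -0.048  1.21   0.     1.571] 0.1 [ 0.40570307 -0.91400362 -0.00155093]
```

{"op": "play_rows", "data": {"plan": [{"offset":[0,0.4,-0.3],"yaw":0},{"offset":[0,0.8,-0.6],"yaw":0},{"offset":[0,1,-0.8],"yaw":0}]}}

```text
time_s: 0.4
tool_pos: [0.3032, -0.4321, 0.3033]
tool_rot: [0.386, 0.593, -0.385, 0.593]
ft_force: [0.7, -0.2, -0.0]
finger_gap: 1.002
```

```bash
python3 - <<'E'
from t import *
print(P,np.round(s['q'],3),s['time_s'],T.as_matrix()[:,2])
E
```

```text
[ 0.30321647 -0.43205814  0.30328958] [-9.590e-01  1.790e-01 -2.210e-01  1.172e+00  1.000e-03  1.763e+00] 0.4 [ 0.40679436 -0.91351789 -0.00185008]
```

{"op": "play_rows", "data": {"plan": [{"offset":[0,0.4,-0.3],"yaw":0},{"offset":[0,0.8,-0.6],"yaw":0},{"offset":[0,1,-0.8],"yaw":0}]}}

```text
time_s: 0.7
tool_pos: [0.3623, -0.3182, 0.3036]
tool_rot: [0.385, 0.593, -0.384, 0.593]
ft_force: [0.7, 0.0, 0.3]
finger_gap: 1.002
```

{"op": "play_rows", "data": {"plan": [{"offset":[0,0.4,-0.3],"yaw":0},{"offset":[0,0.8,-0.6],"yaw":0},{"offset":[0,1,-0.8],"yaw":0}]}}

```text
time_s: 1.0
tool_pos: [0.4213, -0.2046, 0.3037]
tool_rot: [0.385, 0.593, -0.384, 0.593]
ft_force: [0.6, -0.4, -0.8]
finger_gap: 0.999
```

{"op": "play_rows", "data": {"plan": [{"offset":[0,0.4,-0.3],"yaw":0},{"offset":[0,0.8,-0.6],"yaw":0},{"offset":[0,1,-0.8],"yaw":0}]}}

```text
time_s: 1.3
tool_pos: [0.4804, -0.0908, 0.3037]
tool_rot: [0.385, 0.593, -0.384, 0.593]
ft_force: [0.3, 0.1, 0.7]
finger_gap: 0.998
```

{"op": "play_rows", "data": {"plan": [{"offset":[0,0,0],"yaw":-0.3},{"offset":[0,0,0],"yaw":-0.6},{"offset":[0,0,0],"yaw":-0.8},{"offset":[0,0,0],"yaw":-1}]}}

```text
time_s: 1.7
tool_pos: [0.479, -0.0933, 0.3035]
tool_rot: [0.225, 0.671, -0.225, 0.67]
ft_force: [-0.2, 0.4, 0.1]
finger_gap: 1.001
```

{"op": "play_rows", "data": {"plan": [{"offset":[0,0,0],"yaw":-0.3},{"offset":[0,0,0],"yaw":-0.6},{"offset":[0,0,0],"yaw":-0.8},{"offset":[0,0,0],"yaw":-1}]}}

```text
time_s: 2.1
tool_pos: [0.4789, -0.0935, 0.3035]
tool_rot: [0.053, 0.705, -0.053, 0.705]
ft_force: [0.2, -0.6, -0.4]
finger_gap: 0.998
```

{"op": "play_rows", "data": {"plan": [{"offset":[0,0,0],"yaw":-0.3},{"offset":[0,0,0],"yaw":-0.6},{"offset":[0,0,0],"yaw":-0.8},{"offset":[0,0,0],"yaw":-1}]}}

```text
time_s: 2.5
tool_pos: [0.4789, -0.0935, 0.3035]
tool_rot: [-0.123, 0.697, 0.124, 0.696]
ft_force: [-0.4, -0.2, 0.1]
finger_gap: 0.999
```

{"op": "play_rows", "data": {"plan": [{"offset":[0,0,0],"yaw":-0.3},{"offset":[0,0,0],"yaw":-0.6},{"offset":[0,0,0],"yaw":-0.8},{"offset":[0,0,0],"yaw":-1}]}}

```text
time_s: 2.9
tool_pos: [0.4789, -0.0936, 0.3035]
tool_rot: [-0.292, 0.644, 0.292, 0.644]
ft_force: [-0.1, -0.3, -0.3]
finger_gap: 1.002
```

{"op": "play_rows", "data": {"plan": [{"offset":[0,0,0],"yaw":-0.3},{"offset":[0,0,0],"yaw":-0.6},{"offset":[0,0,0],"yaw":-0.8},{"offset":[0,0,0],"yaw":-1}]}}

```text
time_s: 3.3
tool_pos: [0.4789, -0.0935, 0.3035]
tool_rot: [-0.442, 0.552, 0.442, 0.552]
ft_force: [-0.3, -0.3, -0.2]
finger_gap: 0.999
```

```bash
python3 - <<'E'
from t import *
print(P,np.round(s['q'],3),s['time_s'],T.as_matrix().round(3))
print(yaw_needed()/.5, off(unit([0,.023,.163+.054+.05])))
E
```

```text
[ 0.47892085 -0.0935456   0.30352936] [-0.193  0.104 -0.309  1.158  0.     0.027] 3.3 [[-0.001 -0.976  0.218]
 [ 0.     0.218  0.976]
 [-1.     0.001 -0.   ]]
-0.6470333298280861 [0.366 0.475 3.56 ]
```

{"op": "play_rows", "data": {"plan": [{"offset":[0,0.05,0.5],"yaw":0},{"offset":[0,0.1,0.9],"yaw":0},{"offset":[0,0.12,1],"yaw":0}]}}

```text
time_s: 3.6
tool_pos: [0.4896, 0.0092, 0.3036]
tool_rot: [-0.441, 0.552, 0.442, 0.552]
ft_force: [-0.2, -0.0, 0.5]
finger_gap: 0.998
```

{"op": "play_rows", "data": {"plan": [{"offset":[0,0.05,0.5],"yaw":-0.22},{"offset":[0,0.1,0.9],"yaw":-0.44},{"offset":[0,0.12,1],"yaw":-0.647},{"offset":[0,0.12,1],"yaw":-0.647}]}}

```text
time_s: 4.0
tool_pos: [0.5, 0.1079, 0.3035]
tool_rot: [-0.525, 0.474, 0.525, 0.473]
ft_force: [0.1, -0.4, -0.6]
finger_gap: 0.997
```

```bash
python3 - <<'E'
from t import *
print(P,np.round(s['q'],3),s['time_s'],T.as_matrix().round(3))
print(yaw_needed()/.5, off(unit([0,.023,.163+.054+.05])))
E
```

```text
[0.50003311 0.1078759  0.30349421] [ 0.213  0.148 -0.258  1.165 -0.     0.11 ] 4.0 [[-0.001 -0.995 -0.103]
 [-0.    -0.103  0.995]
 [-1.     0.001 -0.   ]]
-0.0020990938194414 [ 0.364 -0.261  1.546]
```

{"op": "play_rows", "data": {"plan": [{"offset":[0,-0.1,0.5],"yaw":0},{"offset":[0,-0.2,0.9],"yaw":0},{"offset":[0,-0.2,1],"yaw":0}]}}

```text
time_s: 4.3
tool_pos: [0.5108, 0.21, 0.3036]
tool_rot: [-0.524, 0.475, 0.524, 0.475]
ft_force: [0.9, -0.5, 0.3]
finger_gap: 1.0
```

{"op": "play_rows", "data": {"plan": [{"offset":[0.1,-0.06,0.4],"yaw":0},{"offset":[0.2,-0.06,0.546],"yaw":0},{"offset":[0.2,-0.06,0.546],"yaw":0}]}}

```text
time_s: 4.6
tool_pos: [0.5098, 0.263, 0.282]
tool_rot: [-0.524, 0.476, 0.525, 0.473]
ft_force: [0.2, -0.7, 0.1]
finger_gap: 1.003
```

```bash
python3 - <<'E'
from t import *
c=r.get_calibration("wrist");p,d=r.snapshot("wrist");np.savez('pics/w0.npz',p=p,d=d,**c);cv2.imwrite('pics/w0.png',p[:,:,::-1])
print(P,U.inv().apply(P-C),yaw_needed()/.5, off(unit([0,.023,.163+.054-.002])))
p,w=cloud('pics/w0.npz')
m=(np.linalg.norm(w-unit([0,.023,.163]),axis=-1)<.03)&(w[...,2]>.158)&(p.max(-1)<90)
a=w[m];print(len(a))
from scipy.optimize import least_squares
f=least_squares(lambda c:np.linalg.norm(a-c,axis=1)-.017,a.mean(0)-[0,0,.01],loss='soft_l1',f_scale=.002);print(f.x,np.sqrt(np.mean(f.fun**2)),U.inv().apply(f.x-C))
E
```

```text
[0.5098414  0.26302113 0.28200142] [-0.00040302  0.02178024  0.28200142] -0.008480199863717175 [ 0.67  -0.006  0.013]
2514
[0.50880931 0.26515918 0.16199529] 0.0004531501083682147 [-0.00120792  0.02401376  0.16199529]
```

View pics/w0.png

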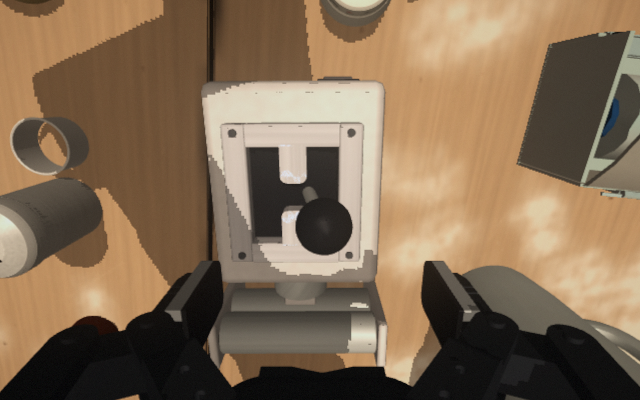

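Wrist view: ball at (323,226), between the open jaws, rod in the left half of the slot. The tall canister is at lower right, so I'll check its clearance before descending.

```bash
python3 - <<'E'
from t import *
for f in('pics/top0.npz','pics/scene0.npz','pics/w0.npz'):
    p,w=cloud(f)
    m=(w[...,2]>.12)&(w[...,2]<.4)&(w[...,1]>.29)&(w[...,1]<.8)&(w[...,0]>.4)&(w[...,0]<.8)
    if f[5]=='w': m[:,:]&=(w[...,2]<.2)
    a=w[m];print(f,len(a),a.min(0) if len(a) else'',a.max(0) if len(a) else'')
print('off',off(unit([-.001,.024,.162+.054-.002])))
E
```

```text
pics/top0.npz 9272 [0.40003543 0.40105364 0.12000748] [0.73033847 0.74275294 0.25660924]
pics/scene0.npz 4492 [0.40002415 0.39987669 0.12003139] [0.72393877 0.7993418  0.25559246]
pics/w0.npz 1205 [0.43861003 0.41321905 0.12000208] [0.6359129  0.50943177 0.17801162]
off [0.688 0.006 0.033]
```

{"op": "play_rows", "data": {"plan": [{"offset":[0.25,0.006,0.033],"yaw":0},{"offset":[0.5,0.006,0.033],"yaw":0},{"offset":[0.65,0.006,0.033],"yaw":0},{"offset":[0.72,0.006,0.033],"yaw":0},{"offset":[0.72,0.006,0.033],"yaw":0}]}}

```text
time_s: 5.15
tool_pos: [0.5095, 0.2648, 0.2114]
tool_rot: [-0.524, 0.476, 0.524, 0.474]
ft_force: [0.0, -0.0, -0.0]
finger_gap: 0.999
```

{"op": "play_rows", "data": {"plan": [{"offset":[0,0,0],"yaw":0},{"offset":[0,0,0],"yaw":0},{"offset":[0,0,0],"yaw":0},{"offset":[0,0,0],"yaw":0},{"offset":[0,0,0],"yaw":0}], "fingers": 1, "squeeze": 25}}

```text
time_s: 5.65
tool_pos: [0.5102, 0.2665, 0.2128]
tool_rot: [0.525, -0.474, -0.524, -0.475]
ft_force: [-0.8, -0.1, 5.0]
finger_gap: 0.381
```

{"op": "play_rows", "data": {"plan": [{"offset":[0,0,0],"yaw":0},{"offset":[0,0,0],"yaw":0},{"offset":[0,0,0],"yaw":0},{"offset":[0,0,0],"yaw":0}]}}

```text
time_s: 6.05
tool_pos: [0.5102, 0.2666, 0.2127]
tool_rot: [0.525, -0.474, -0.524, -0.475]
ft_force: [-0.7, -1.4, 5.2]
finger_gap: 0.386
```

```bash
python3 - <<'E'
from t import *
b=U.inv().apply(P-C);print(b,s['finger_gap'],s['ft_force'],yaw_needed())
z0=b[2]-np.sqrt(.145**2-b[1]**2)-.02
for y in(.01,0,-.01,-.02,-.03,-.037):print('N',y,off(unit([b[0],y,z0+.02+np.sqrt(.145**2-y*y)])))
E
```

```text
[0.00035994 0.0253076  0.2127123 ] 0.38629083491411303 [-0.67575865 -1.40257912  5.18925503] -0.004072240360656343
N 0.01 [-0.019 -0.001 -0.153]
N 0 [-0.022 -0.001 -0.253]
N -0.01 [-0.019 -0.001 -0.353]
N -0.02 [-0.009 -0.002 -0.453]
N -0.03 [ 0.009 -0.002 -0.553]
N -0.037 [ 0.026 -0.002 -0.623]
```

{"op": "play_rows", "data": {"plan": [{"offset":[-0.02,0,-0.05],"yaw":0},{"offset":[-0.025,0,-0.1],"yaw":0},{"offset":[-0.03,0,-0.15],"yaw":0},{"offset":[-0.03,0,-0.2],"yaw":0},{"offset":[-0.03,0,-0.25],"yaw":0}]}}

```text
time_s: 6.55
tool_pos: [0.5126, 0.2423, 0.2157]
tool_rot: [-0.524, 0.473, 0.525, 0.475]
ft_force: [-1.4, 3.5, 0.3]
finger_gap: 0.379
```

```bash
cat > n.py <<'E'
from t import *
b=U.inv().apply(P-C);print(b,s['time_s'],s['finger_gap'],s['ft_force'],yaw_needed())
E
python3 n.py
```

```text
[1.96607932e-04 9.23618028e-04 2.15729260e-01] 6.55 0.3790518476671551 [-1.35913944  3.51174506  0.28266352] -0.0035950050353437124
```

{"op": "play_rows", "data": {"plan": [{"offset":[0.002,0,-0.08],"yaw":0},{"offset":[0.01,0,-0.16],"yaw":0},{"offset":[0.02,0,-0.24],"yaw":0},{"offset":[0.035,0,-0.32],"yaw":0},{"offset":[0.05,0,-0.38],"yaw":0}]}}

```text
time_s: 7.05
tool_pos: [0.5161, 0.203, 0.2096]
tool_rot: [-0.524, 0.475, 0.524, 0.475]
ft_force: [0.7, 5.6, 4.0]
finger_gap: 0.378
```

```bash
python3 n.py; python3 - <<'E'
from rig import r
import cv2,numpy as np
c=r.get_calibration("wrist");p,d=r.snapshot("wrist");np.savez('pics/w1.npz',p=p,d=d,**c);cv2.imwrite('pics/w1.png',p[:,:,::-1])
E
python3 - <<'E'
from t import *
p,w=cloud('pics/w1.npz')
b=P-[0,0,.054]
m=(np.linalg.norm(w-b,axis=-1)<.022)&(p.max(-1)<90);m[:,:250]=0;m[:,390:]=0
a=w[m]
from scipy.optimize import least_squares
f=least_squares(lambda c:np.linalg.norm(a-c,axis=1)-.017,b,loss='soft_l1',f_scale=.001);print(len(a),U.inv().apply(f.x-C),np.sqrt(np.mean(f.fun**2)))
E
```

```text
[-0.0004252  -0.03854655  0.20964377] 7.05 0.3779341615575564 [0.65940468 5.64245911 3.9872614 ] -0.004522462721776144
6333 [-0.00135128 -0.03660868  0.15875785] 0.0011217842421573972
```

View pics/w1.png

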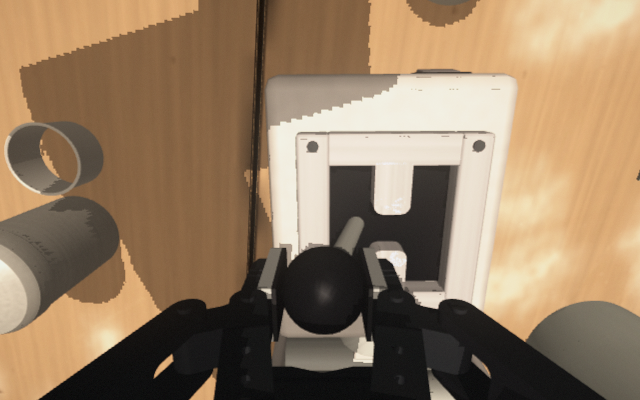

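Wrist view: ball at (325,288), held between the pads, with the rod at the right end of the slot. Next, forward along the arc.

{"op": "play_rows", "data": {"plan": [{"offset":[0.0,-0.06,0],"yaw":0},{"offset":[0.005,-0.12,0],"yaw":0},{"offset":[0.012,-0.18,0],"yaw":0},{"offset":[0.02,-0.24,0],"yaw":0},{"offset":[0.025,-0.27,0],"yaw":0}]}}

```text
time_s: 7.6
tool_pos: [0.5432, 0.2059, 0.2069]
tool_rot: [0.525, -0.475, -0.524, -0.474]
ft_force: [-0.3, -1.9, 3.2]
finger_gap: 0.379
```

```bash
python3 n.py
```

```text
[ 0.02689963 -0.03852339  0.20689623] 7.6 0.3791951212080541 [-0.31290449 -1.94529596  3.19567665] -0.0043113540659014404
```

{"op": "play_rows", "data": {"plan": [{"offset":[0.013,-0.06,0],"yaw":0},{"offset":[0.03,-0.12,0],"yaw":0},{"offset":[0.048,-0.18,0],"yaw":0},{"offset":[0.07,-0.245,0],"yaw":0},{"offset":[0.07,-0.245,0],"yaw":0}]}}

```text
time_s: 8.1
tool_pos: [0.5678, 0.209, 0.1997]
tool_rot: [-0.524, 0.475, 0.524, 0.474]
ft_force: [0.1, 1.0, 0.2]
finger_gap: 0.379
```

```bash
python3 n.py
```

```text
[ 0.05169317 -0.03791752  0.19967302] 8.1 0.3792800385232921 [0.05951673 0.9946848  0.24602892] -0.004175849858116587
```

{"op": "play_rows", "data": {"plan": [{"offset":[0,0,0],"yaw":0},{"offset":[0,0,0],"yaw":0},{"offset":[0,0,0],"yaw":0},{"offset":[0,0,0],"yaw":0},{"offset":[0,0,0],"yaw":0}], "fingers": -1}}

```text
time_s: 8.6
tool_pos: [0.5673, 0.2088, 0.2005]
tool_rot: [0.524, -0.474, -0.524, -0.475]
ft_force: [0.6, -0.1, -0.3]
finger_gap: 1.002
```

{"op": "play_rows", "data": {"plan": [{"offset":[0,0,0],"yaw":0},{"offset":[-0.15,0,0],"yaw":0},{"offset":[-0.4,0,0],"yaw":0},{"offset":[-0.8,0,0],"yaw":0},{"offset":[-1,0,0],"yaw":0}]}}

```text
time_s: 9.1
tool_pos: [0.568, 0.2091, 0.3036]
tool_rot: [0.525, -0.473, -0.524, -0.476]
ft_force: [0.8, 0.4, 0.1]
finger_gap: 1.001
```

```bash
python3 n.py; python3 - <<'E'
from rig import r
import cv2,numpy as np
for n in("wrist","scene"):
    c=r.get_calibration(n);p,d=r.snapshot(n);np.savez(f'pics/{n}2.npz',p=p,d=d,**c);cv2.imwrite(f'pics/{n}2.png',p[:,:,::-1])
E
python3 - <<'E'
from t import *
from scipy.optimize import least_squares
b=unit([.051,-.039,.150])
for n in("wrist","scene"):
    p,w=cloud(f'pics/{n}2.npz')
    m=(np.linalg.norm(w-b,axis=-1)<.03)&(p.max(-1)<90)&(w[...,2]>.14);a=w[m]
    f=least_squares(lambda c:np.linalg.norm(a-c,axis=1)-.017,b,loss='soft_l1',f_scale=.001);print(n,len(a),U.inv().apply(f.x-C),np.sqrt(np.mean(f.fun**2)))
def gk(f):
    p,w=cloud(f);m=(w[...,2]>.14)&(w[...,2]<.2)&(w[...,1]<-.1)&(w[...,1]>-.45)&(w[...,0]<.7)&(w[...,0]>.3)&(p.max(-1)<80)
    return m.sum(),np.median(w[m],0)
print(gk('pics/scene0.npz'),gk('pics/scene2.npz'))
E
```

```text
[ 0.05189355 -0.03789677  0.30363337] 9.1 1.0005599000622607 [0.84668135 0.44852242 0.09398683] -0.004092410976875405
wrist 1867 [ 0.04964638 -0.03579202  0.14950945] 0.00045871753015034586
scene 152 [ 0.04752528 -0.03591151  0.15115904] 0.0013729239353907146
(np.int64(275), array([ 0.56445987, -0.22520771,  0.17327655])) (np.int64(274), array([ 0.56414902, -0.22500146,  0.17325932]))
```

View pics/wrist2.png

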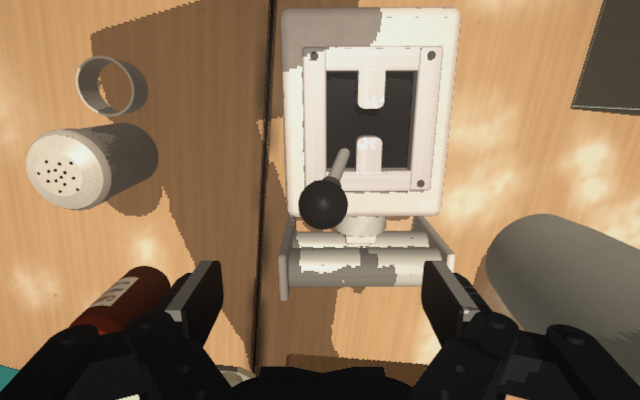

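The wrist view shows the ball at (322,204), leaning forward and right with the rod in the far right lane. The gripper is clear of it.

```bash
python3 -c "
from rig import r
print(r.sign_off())"
```

```text
the job is handed in; nothing more can be done
None
```

The roller unit's lever is in the far right gear and released, and the job was handed in at about 9 s of the 32 s. I gripped its ball knob across the gate and moved it right along the neutral slot to about 37 mm right of the middle. From there I pushed it forward along its arc to the stop, let go and raised the gripper about 10 cm clear.

- **Roller knob:** after release the wrist camera put it at (50, −36, 150) mm in the unit's frame, and the scene camera at (48, −36, 151) mm. The two differ by about 2 mm, and both are well past the required 38 mm forward and 22 mm right.
- **Grater knob:** it was unchanged to within 0.4 mm between the first and last scene pictures.
- **Forces:** the readings after each move showed no more than about 7 N at the wrist, and about zero after letting go.

No check failed. The one small disagreement was sideways: the tool position implied 38 mm right, about 2 mm more than the cameras measured.

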